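Test the stop button of the sand mixer

TASK

Test the mixer's stop button by touch alone, neither gripping nor forcing it: press the big mushroom button with the two wings all the way in until it latches, and take the hand off so that it stays down by itself. Then push one of its wings round clockwise (seen from above) until the latch lets go and the button springs back up, and move clear. Do not press the small start button on the other box, and leave the things lying around where they are.

Things in the scene. Friction and masses are not known exactly. Their poses are not given: they have to be found in the camera images.
- stop_station: Fixed square control box, grey with an aluminium top plate, 120 x 120 mm and 75 mm high, that carries the mushroom stop button in the middle of its top. Origin: centre of the underside, on the work surface; z up. It stands at a different place and yaw each time, and may have changed places with the start box.
- stop_top (a point): Centre of the top of the mushroom, 115 mm above the work surface when out; moves and turns with it. Z up; x along the two wings. Black head, 24 mm high: dome 58 mm across; two opposite straight wings reach 45 mm from the axis, 16 mm wide, from 8 to 22 mm below this point. Wing undersides are 18 mm above the box top when out, about 9 mm when latched.
- stop_press (a joint): How far the mushroom is pressed in, m: 0 out, 0.012 at the bottom stop. Pushed straight down it needs 4 N to start and about 8 to 12 N on the way to the bottom stop, which is rigid. A latch inside catches at about 0.010; let go, it then stays at about 0.009. It springs out again only by twisting.
- stop_twist (a joint): Turn of the mushroom head, rad, growing clockwise seen from above: 0 at rest (a stop prevents turning the other way), 0.9 at the end stop. A light spring (0.04 to 0.11 N m) turns it back to 0 when let go. The latch lets go at about 0.45; the head then springs up 9 mm.
- start_station: Fixed control box just like the other (120 x 120 x 75 mm) with the small start button in the middle of its top. Origin: centre of the underside; z up.
- start_button (a joint): How far the small round start button (28 mm diameter, its top 22 mm above its box, no wings) is pressed, m: 0 out, 0.006 fully in. To be left alone.
- hourglass: Loose brass hourglass, 60 mm diameter, 110 mm high, origin at the centre of its underside. To be left alone.
- cup_stack: Loose stack of small steel cups, 56 mm diameter, 90 mm high, origin at the centre of its underside. To be left alone.
- pot: Loose open dark steel pot, 90 mm diameter, 80 mm high, origin at the centre of its underside. To be left alone.
- trowel: Loose trowel lying flat, 250 mm long, 50 mm wide, 25 mm high, origin near its middle, x axis from handle to blade. To be left alone.
Mind the look-alikes: they are no part of the job. What is shaped like the stop_station but green or turquoise is not meant.

How it is judged:
On the way, in this order (a step that is already met when the one before it is completed fails the run):
1. the mushroom is latched down (at least 7.5 mm in) with the robot's hand off it (value of joint stop_press above 0.0075 m and contact force between each of the fingers, the arm and stop_station below 0.2 N), for 0.2 s.
2. the mushroom is turned clockwise, by at least 0.3 rad (value of joint stop_twist above 0.3 rad), for 0.02 s.
At the end, for the whole second after the job is handed in: The mushroom is fully out again (within 2 mm) and turned back to rest (within 0.1 rad), the start button is out, and the hourglass, cups, pot and trowel are within 20 mm of where they stood (value of joint each of stop_press, start_button below 0.002 m and value of joint stop_twist below 0.1 rad and distance of each of hourglass, cup_stack, pot, trowel from where it was at the start of the episode below 0.02 m); the robot touches nothing.
It fails at once if the mushroom is gripped or forced: the fingers bear on it or its box with over 60 N (contact force between the fingers and stop_station above 60 N).
It fails at once if the start button is pressed (3 mm or more) (value of joint start_button above 0.003 m).
It fails at once if a thing lying around is lifted or moved by more than 20 mm (distance of any of hourglass, cup_stack, pot, trowel from where it was at the start of the episode above 0.02 m).
It also fails if it takes over 43 s, if anything falls off the work surface, if the arm or the gripper's body presses on something with over 40 N, if the wrist force passes 120 N, or if a joint passes its speed limit or range.

ROBOT

A 6-joint arm with a two-finger parallel gripper is mounted at the origin on the work surface. World frame = base frame: x ahead of the robot, y to its left, z up, the work surface at z = 0. Lengths are in m, angles in rad, forces in N, time in s.
With the tool pointing down it reaches from about 0.275 to 0.725 m from the base axis. Payload 5.6 kg.
Tool frame: the origin (TCP) lies midway between the tips of the shut fingers; the grasp point (between the pads) lies env.grip_point_offset behind it (env.grip_point_offset is the distance from the TCP to the grasp point, in m); z points along the fingers, y is the line along which they close (so a half turn about z gives the same grasp; the last joint's range is limited). The gripper opens to 85 mm and grips with 20 to 120 N. Pads are 22 mm wide; open, the fingers measure 114 mm over their backs; the gripper's body (76 mm by 85 mm) begins 54 mm behind the grasp point. The pads swing forward as they close: fully open they stand 13 mm farther back than shut.
Start: joints at [-0.837, 0.255, 0.108, 0, -1.424, -0.285], TCP at [0.239, -0.496, 0.231] pointing down, gripper open.
Joint ranges: [-2.95, 2.95], [-1.21, 1.97], [-1.09, 1.5], [-2.87, 1.71], [-2.94, -0.07], [-3.05, 3.05]. Speed limits (rad/s): [2.57, 2.57, 3.14, 3.14, 3.14, 3.14].

INTERFACE

Orientations are given as a unit quaternion [x, y, z, w].
In Python, from workcell import env gives the robot as it stands. The module is installed in compiled form; this text tells all that it offers.
- The arm moves only by the tool move_arm, never from a script. Its argument "series" is a list that holds one entry, the list of rows, each a list of 7 numbers: the shift along the tool's x, y, z scaled (see below), then the turn, a rotation vector about the tool's x, y, z scaled (see below), then the opening, from 0 (shut) to 1 (fully open). In form: [[[dx, dy, dz, rx, ry, rz, claw], ...]]. A call has 1 to 5 rows; each row is the pose to reach, as a shift and turn from the pose commanded when the call began, along the tool's axes at that moment; what a row does not reach only later rows make up. The controller multiplies each number of a shift by 25 cm and each number of a turn by pi/4 rad. A row lasts 1/12 s, in which the tool goes at most 41.7 mm and 7.16 degrees, less where a joint would pass 70% of its speed; a pose out of reach is approached as far as the arm can. A call with a number of a shift or a turn outside -1 to 1 is refused whole. A call with a gripper value outside its range is refused whole. The fingers move at their own pace and stop on an object; "force" is the grip in N (left out, the last holds). Time passes only in rows, so rows that repeat a pose let the fingers close. It gives the time, the measured TCP pose, the force, the opening and the grip force at its end, in the units of the state.
- env.get_obs(): the state, without advancing time (a new reading comes with each control period).
- env.grab_frame(name): name is "scene" or "side" or "wrist"; returns the picture (480x640x3 uint8, red, green, blue); there is no depth.
- env.calibration(name): a dict with "fx", "fy", "cx", "cy" (pixels), "rvec" (rotation vector, rad) and "tvec" (3), from world to camera coordinates, as OpenCV has them. Camera axes: x right, y down, z forward; pixel columns grow to the right and rows downward; lengths in m; the calibration is good to about 2 mm. A picture is of the moment at which its call begins: read the wrist's pose just before it. calibration takes no time and is no camera call; for the wrist camera it gives the pose at the moment of the call.
- env.finish_job(): hands the job in; it is judged then, once.
The state is a dict: "t": time; "joints": joint angles; "qvel": joint speeds; "tau": joint torques, N m; "ee_pos": TCP position; "orientation": TCP orientation; "contact_force": force on the tool from outside, world axes, zero at the start; "torque": the same for the moment, N m; "width": finger opening in m; "grip_force": force on a finger pad.
Only numpy, scipy, OpenCV 4.12 (cv2) and the standard library are available. Lean on these libraries where they do the work, as an engineer would, in place of code of your own. Each camera call takes 0.05 s, during which the arm holds its last target. There are 200 camera calls.

## Working session

There is one attempt and no reset: what is moved stays moved. The work goes in short steps, Python scripts to look and compute and a tool call to move; the robot and the scene stay as the last step left them, time stands still between calls to the robot, and variables do not carry over. Pictures are saved under pics/ and viewed, at most 10 in all, crops included, and the job is handed in when it is done.

Besides the shell and the picture viewer there is one more tool, called by a JSON object that holds its "api" and its "payload". move_arm: Moves the arm, as the interface text tells. Shifts and turns lie within -1 to 1; 1 stands for 25 cm of shift or pi/4 rad of turn. Its arguments: {"type":"object","properties":{"series":{"type":"array","items":{"type":"array","items":{"type":"array","items":{"type":"number"}}}},"force":{"type":"number"}},"required":["series"]}

```bash
mkdir -p pics
cat > h.py <<'E'
import numpy as np, cv2
from workcell import env
from scipy.spatial.transform import Rotation as R
def snap(n,f):
    c=env.calibration(n); im=env.grab_frame(n); cv2.imwrite('pics/'+f,im[:,:,::-1]); return im,c
def ray(c,u,v,z):
    Rm=cv2.Rodrigues(np.array(c['rvec'],float))[0]; t=np.array(c['tvec'],float).ravel()
    o=-Rm.T@t; d=Rm.T@np.array([(u-c['cx'])/c['fx'],(v-c['cy'])/c['fy'],1]); return o+d*(z-o[2])/d[2]
def proj(c,P):
    K=np.array([[c['fx'],0,c['cx']],[0,c['fy'],c['cy']],[0,0,1]]);
    return cv2.projectPoints(np.array(P,float).reshape(-1,3),np.array(c['rvec'],float),np.array(c['tvec'],float),K,None)[0].reshape(-1,2)
E
python3 - <<'E'
from h import *
snap('scene','s1.png');snap('side','d1.png')
o=env.get_obs();print({k:np.round(v,3) for k,v in o.items()},env.grip_point_offset)
E
```

```text
{'t': np.float64(0.1), 'joints': array([-0.837,  0.256,  0.107, -0.   , -1.424, -0.285]), 'qvel': array([-0.001, -0.002,  0.004,  0.002,  0.001, -0.001]), 'tau': array([-3.0000e-03, -3.8760e+01,  2.3847e+01,  5.3780e+00, -4.0000e-03,
        0.0000e+00]), 'ee_pos': array([ 0.238, -0.495,  0.231]), 'orientation': array([-0.222,  0.975,  0.001, -0.   ]), 'contact_force': array([0.023, 0.697, 0.34 ]), 'torque': array([ 0.013,  0.   , -0.004]), 'grip_force': np.float64(0.0), 'width': np.float64(0.085)} 0.0187
```

View pics/s1.png

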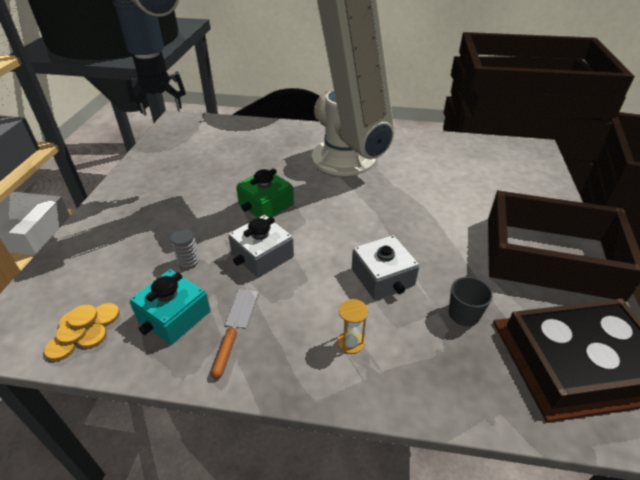

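View pics/d1.png

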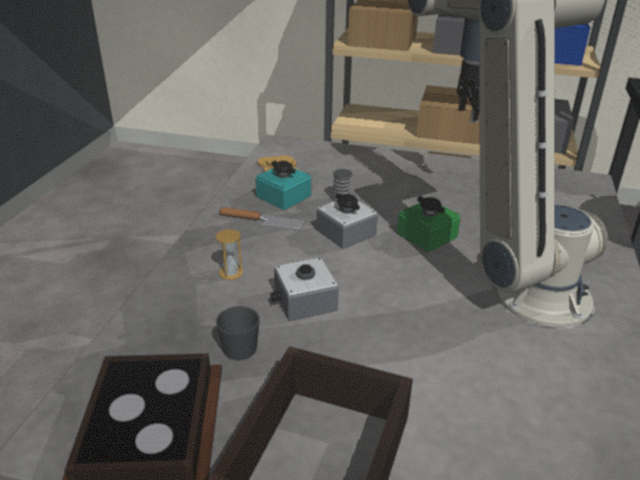

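Candidates, as scene pixels: green box (265,190), turquoise box (170,300), grey box with winged mushroom (260,240), and grey start box with a small button (385,262). The grey box with the winged mushroom fits the description. The cups stand beside it at (184,250), and the trowel lies in front at (240,310).

Run:
```python
from h import *
a=cv2.imread('pics/s1.png')[195:285,210:310]; b=cv2.imread('pics/d1.png')[180:260,300:400]
a=cv2.resize(a,None,fx=4,fy=4,interpolation=3); b=cv2.resize(b,(400,320),interpolation=3)
cv2.imwrite('pics/c1.png',np.hstack([a,np.vstack([b,np.zeros((40,400,3),np.uint8)])]))
s=env.calibration('scene');d=env.calibration('side')
print(ray(s,259,222,.113),ray(d,347,199,.113))
print('cups',ray(s,182,236,.09),ray(d,342,174,.09))
```

```text
[ 0.51688997 -0.15122249  0.113     ] [ 0.51401614 -0.14000321  0.113     ]
cups [ 0.57233917 -0.33388445  0.09      ] [ 0.56865979 -0.32458441  0.09      ]
```

View pics/c1.png

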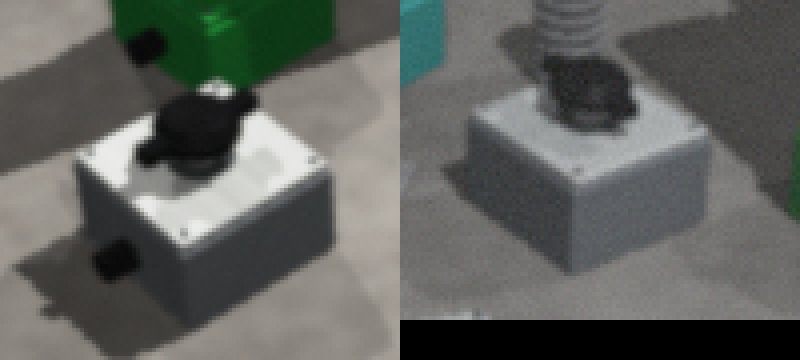

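Box corners sit at scene (229,234), (256,257) and (293,237), with the wings running from (247,233) to (271,220). This is the grey box, so the choice is confirmed. I'll go above it with the fingers shut.

{"api": "move_arm", "payload": {"series": [[[-0.8,0.39,-0.1,0,0,0,0],[-0.8,0.39,-0.1,0,0,0,0],[-0.8,0.39,-0.1,0,0,0,0],[-0.8,0.39,-0.1,0,0,0,0],[-0.8,0.39,-0.1,0,0,0,0]]]}}

```text
t: 0.52
ee_pos: [0.3675, -0.3313, 0.2545]
orientation: [-0.222, 0.975, 0.0, -0.0]
contact_force: [1.6, -0.2, 0.0]
width: 0.0257
grip_force: 0.0
```

{"api": "move_arm", "payload": {"series": [[[-0.5,0.25,0,0,0,0,0],[-0.5,0.25,0,0,0,0,0],[-0.5,0.25,0,0,0,0,0],[-0.5,0.25,0,0,0,0,0],[-0.5,0.25,0,0,0,0,0]]]}}

```text
t: 0.93
ee_pos: [0.4541, -0.2196, 0.2537]
orientation: [-0.225, 0.974, 0.001, -0.0]
contact_force: [0.1, 0.4, 0.3]
width: -0.0001
grip_force: 0.0
```

Run:
```python
from h import *
im,c=snap('wrist','w1.png')
o=env.get_obs();print({k:np.round(o[k],4) for k in('t','ee_pos','orientation','joints','contact_force','width')})
print(np.round(R.from_quat(o['orientation']).as_matrix(),3), {k:np.round(v,4) for k,v in c.items()})
print(proj(c,[.516,-.147,.115]))
```

```text
{'t': np.float64(0.9833), 'ee_pos': array([ 0.4531, -0.221 ,  0.2539]), 'orientation': array([-2.241e-01,  9.746e-01,  4.000e-04, -6.000e-04]), 'joints': array([-1.4270e-01,  1.5870e-01,  4.2900e-02, -3.0000e-04, -1.4563e+00,
       -9.7610e-01]), 'contact_force': array([-0.0656,  0.0353,  0.3829]), 'width': np.float64(0.0003)}
[[-0.9   -0.437 -0.001]
 [-0.437  0.9    0.   ]
 [ 0.001  0.001 -1.   ]] {'fx': np.float64(363.4736), 'fy': np.float64(363.4736), 'cx': np.float64(316.8056), 'cy': np.float64(242.8303), 'rvec': array([-1.5812, -2.5283, -0.3397]), 'tvec': array([ 0.3974, -0.3413,  0.3182])}
[[362.65283772 329.53568668]]
```

View pics/w1.png

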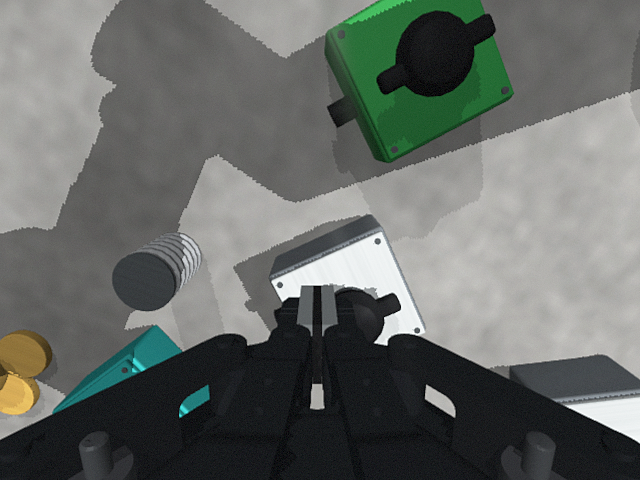

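The wrist view shows the box-top screws at (279,285), (378,241) and (418,331). The right wing is near (392,305), and the fingers hide the rest.

Run:
```python
from h import *
c=env.calibration('wrist'); s=env.calibration('scene');d=env.calibration('side')
p=[ray(c,*q,.075) for q in((279,285),(378,241),(418,331))]
print(p,'ctr',(p[0]+p[2])/2, [np.linalg.norm(p[1]-p[i]) for i in(0,2)])
ctr=(p[0]+p[2])/2; ctr[2]=.115
print(np.degrees(np.arctan2(*(p[0]-p[1])[1::-1])),np.degrees(np.arctan2(*(p[2]-p[1])[1::-1])))
ctr[2]=.107;print(proj(s,ctr),proj(d,ctr))
w=ray(c,396,301,.107)-ctr;print(w, np.degrees(np.arctan2(w[1],w[0])))
# scene corners
q=[ray(s,*t,.075) for t in((229.5,234),(293,237))];print('scene ctr',(q[0]+q[1])/2)
a,b=ray(s,247,233,.1),ray(s,271.5,220,.1);print('wings',a,b,(a+b)/2,np.degrees(np.arctan2(*(b-a)[1::-1])))
```

```text
[array([ 0.52554821, -0.22703456,  0.075     ]), array([ 0.44659313, -0.16320654,  0.075     ]), array([ 0.51000761, -0.0842034 ,  0.075     ])] ctr [ 0.51777791 -0.15561898  0.075     ] [np.float64(0.10152792751947863), np.float64(0.10130593561460598)]
-38.95239261976107 51.24657827271364
[[257.4042943  223.91038521]] [[346.79676848 198.05349096]]
[-3.59870463e-02  2.32234196e-02 -1.38777878e-17] 147.1647468000723
scene ctr [ 0.52376932 -0.14738478  0.075     ]
wings [ 0.54745358 -0.17468632  0.1       ] [ 0.48916885 -0.12709942  0.1       ] [ 0.51831122 -0.15089287  0.1       ] 140.7698816019048
```

{"api": "move_arm", "payload": {"series": [[[-0.35,0.124,0.45,0,0,-0.556,0],[-0.35,0.124,0.45,0,0,-0.556,0],[-0.35,0.124,0.45,0,0,-0.556,0],[-0.35,0.124,0.45,0,0,-0.556,0],[-0.35,0.124,0.45,0,0,-0.556,0]]]}}

```text
t: 1.4
ee_pos: [0.516, -0.1554, 0.1371]
orientation: [-0.43, 0.903, 0.003, -0.004]
contact_force: [0.3, -0.7, -0.4]
width: 0.0
grip_force: 0.0
```

Run:
```python
from h import *
a,_=snap('scene','s2.png');b,_=snap('side','d2.png')
o=env.get_obs();print({k:np.round(o[k],4) for k in('t','ee_pos','contact_force')})
print(np.round(R.from_quat(o['orientation']).as_matrix(),3))
f=lambda i:cv2.resize(i[:,:,::-1],(400,400),interpolation=3)
cv2.imwrite('pics/c2.png',np.hstack([f(a[180:280,210:310]),f(b[150:250,300:400])]))
```

```text
{'t': np.float64(1.5), 'ee_pos': array([ 0.5172, -0.1574,  0.1417]), 'contact_force': array([-0.6901, -0.9106,  1.287 ])}
[[-0.634 -0.773 -0.002]
 [-0.773  0.634 -0.001]
 [ 0.002  0.001 -1.   ]]
```

View pics/c2.png

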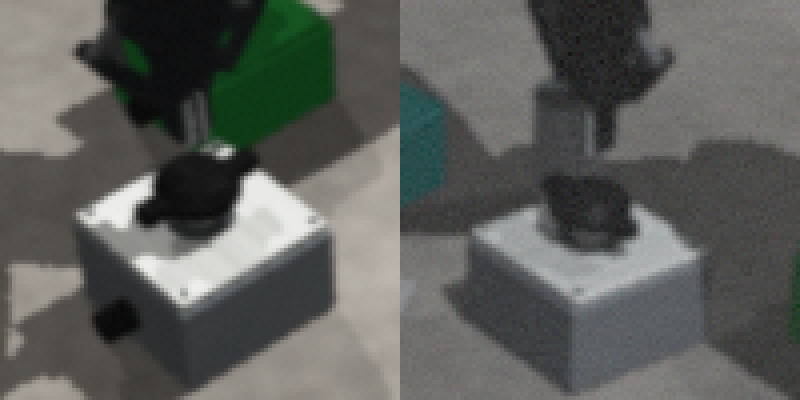

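The tip is right over the dome. Now press gently in steps.

{"api": "move_arm", "payload": {"series": [[[0,0,0.06,0,0,0,0],[0,0,0.09,0,0,0,0],[0,0,0.1,0,0,0,0],[0,0,0.108,0,0,0,0],[0,0,0.116,0,0,0,0]]]}}

```text
t: 1.92
ee_pos: [0.5179, -0.1574, 0.1142]
orientation: [-0.428, 0.904, -0.001, 0.0]
contact_force: [-2.7, 0.3, 5.6]
width: -0.0
grip_force: 2.5
```

{"api": "move_arm", "payload": {"series": [[[0,0,0.006,0,0,0,0],[0,0,0.012,0,0,0,0],[0,0,0.018,0,0,0,0],[0,0,0.018,0,0,0,0],[0,0,0.018,0,0,0,0]]]}}

```text
t: 2.33
ee_pos: [0.518, -0.1574, 0.1102]
orientation: [-0.428, 0.904, -0.001, 0.0]
contact_force: [-2.4, -0.3, 7.3]
width: 0.0003
grip_force: 3.3
```

{"api": "move_arm", "payload": {"series": [[[0,0,0.006,0,0,0,0],[0,0,0.012,0,0,0,0],[0,0,0.018,0,0,0,0],[0,0,0.022,0,0,0,0],[0,0,0.022,0,0,0,0]]]}}

```text
t: 2.75
ee_pos: [0.5181, -0.1574, 0.1045]
orientation: [-0.428, 0.904, -0.001, 0.0]
contact_force: [-2.8, -1.0, 6.2]
width: 0.0
grip_force: 3.2
```

{"api": "move_arm", "payload": {"series": [[[0,0,0.004,0,0,0,0],[0,0,0.008,0,0,0,0],[0,0,0.012,0,0,0,0],[0,0,0.012,0,0,0,0],[0,0,0.012,0,0,0,0]]]}}

```text
t: 3.17
ee_pos: [0.5182, -0.1574, 0.103]
orientation: [-0.429, 0.903, -0.001, 0.001]
contact_force: [-6.1, 0.8, 13.9]
width: 0.0002
grip_force: 6.9
```

{"api": "move_arm", "payload": {"series": [[[0,0,-0.2,0,0,0,0],[0,0,-0.2,0,0,0,0],[0,0,-0.2,0,0,0,0],[0,0,-0.2,0,0,0,0],[0,0,-0.2,0,0,0,0]]]}}

```text
t: 3.58
ee_pos: [0.5177, -0.1565, 0.1498]
orientation: [-0.428, 0.904, 0.0, 0.0]
contact_force: [-0.3, 0.6, -0.4]
width: -0.0002
grip_force: 0.0
```

Run:
```python
from h import *
a,_=snap('scene','s3.png');b,_=snap('side','d3.png')
o=env.get_obs();print({k:np.round(o[k],4) for k in('t','ee_pos','contact_force')})
print(np.round(R.from_quat(o['orientation']).as_matrix(),3))
f=lambda i:cv2.resize(i[:,:,::-1],(400,400),interpolation=3)
cv2.imwrite('pics/c3.png',np.hstack([f(a[180:280,210:310]),f(b[150:250,300:400])]))
```

```text
{'t': np.float64(3.6833), 'ee_pos': array([ 0.5174, -0.1565,  0.1492]), 'contact_force': array([ 0.5552,  0.6855, -1.34  ])}
[[-0.633 -0.774 -0.002]
 [-0.774  0.633  0.   ]
 [ 0.001  0.001 -1.   ]]
```

View pics/c3.png

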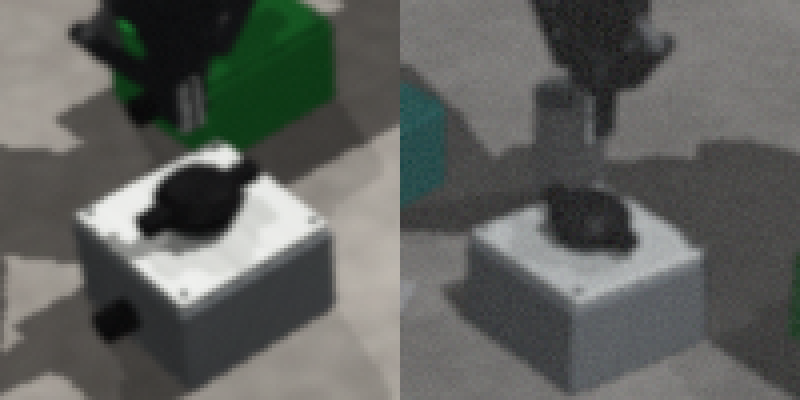

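The head now sits visibly lower by itself, so it is latched with the hand off. Next I'll bring the finger beside the near wing.

{"api": "move_arm", "payload": {"series": [[[0.116,0.164,0,0,0,0,0],[0.116,0.164,0,0,0,0,0],[0.116,0.164,0.1,0,0,0,0],[0.116,0.164,0.17,0,0,0,0],[0.116,0.164,0.17,0,0,0,0]]]}}

```text
t: 4.1
ee_pos: [0.4647, -0.1526, 0.1038]
orientation: [-0.428, 0.904, 0.002, -0.003]
contact_force: [-0.8, 0.4, -0.9]
width: -0.0002
grip_force: 0.0
```

{"api": "move_arm", "payload": {"series": [[[0,0,0.02,0,0,0,0],[0,0,0.04,0,0,0,0],[0,0,0.06,0,0,0,0],[0,0,0.08,0,0,0,0],[0,0,0.08,0,0,0,0]]]}}

```text
t: 4.52
ee_pos: [0.4674, -0.153, 0.0868]
orientation: [-0.428, 0.904, 0.0, -0.0]
contact_force: [-0.2, 0.7, 1.2]
width: 0.0
grip_force: 0.0
```

Run:
```python
from h import *
a,_=snap('scene','s4.png');b,_=snap('side','d4.png')
o=env.get_obs();print({k:np.round(o[k],4) for k in('t','ee_pos','contact_force','joints')})
f=lambda i:cv2.resize(i[:,:,::-1],(400,400),interpolation=3)
cv2.imwrite('pics/c4.png',np.hstack([f(a[180:280,210:310]),f(b[150:250,300:400])]))
d=o['ee_pos']-np.array([.518,-.1545,0]); M=R.from_quat(o['orientation']).as_matrix(); print('tcp rel centre in tool axes',M.T@d)
```

```text
{'t': np.float64(4.6167), 'ee_pos': array([ 0.4678, -0.1532,  0.0876]), 'contact_force': array([ 0.4022, -0.0264,  0.3156]), 'joints': array([ 2.8000e-03,  2.3800e-01, -2.9760e-01,  2.0000e-04, -1.0353e+00,
       -6.8810e-01])}
tcp rel centre in tool axes [ 0.03073496  0.03969252 -0.08759459]
```

View pics/c4.png

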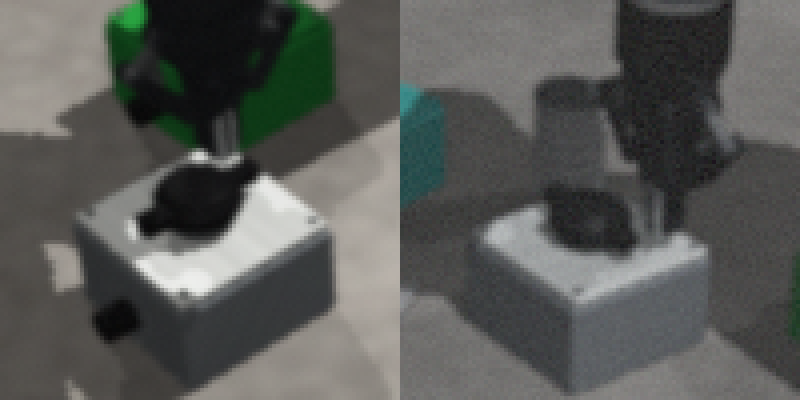

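The finger stands behind the near wing, with no contact yet. Now push round along an arc.

{"api": "move_arm", "payload": {"series": [[[-0.024,0,0,0,0,0,0],[-0.048,0,0,0,0,0,0],[-0.072,0.01,0,0,0,0.1,0],[-0.098,0.015,0,0,0,0.25,0],[-0.098,0.015,0,0,0,0.38,0]]]}}

```text
t: 5.03
ee_pos: [0.4805, -0.1309, 0.0878]
orientation: [-0.287, 0.958, -0.0, -0.0]
contact_force: [-3.5, 0.5, 1.0]
width: 0.0001
grip_force: 1.8
```

Run:
```python
from h import *
o=env.get_obs();print({k:np.round(o[k],4) for k in('t','ee_pos','contact_force','torque')})
d=o['ee_pos']-np.array([.518,-.1545,0]); M=R.from_quat(o['orientation']).as_matrix(); print(M.T@d,M[:2,:2])
```

```text
{'t': np.float64(5.0333), 'ee_pos': array([ 0.4805, -0.1309,  0.0878]), 'contact_force': array([-3.4942,  0.4613,  0.9978]), 'torque': array([0.1987, 1.1613, 0.0332])}
[ 0.01846314  0.04033399 -0.08777917] [[-0.83528471 -0.54981682]
 [-0.54981682  0.83528521]]
```

{"api": "move_arm", "payload": {"series": [[[-0.016,0.007,0,0,0,0.13,0],[-0.034,0.012,0,0,0,0.26,0],[-0.05,0.015,0,0,0,0.38,0],[-0.068,0.016,0,0,0,0.51,0],[-0.068,0.016,0,0,0,0.51,0]]]}}

```text
t: 5.45
ee_pos: [0.4922, -0.1183, 0.0875]
orientation: [-0.092, 0.996, 0.0, -0.001]
contact_force: [-3.5, 0.2, 2.5]
width: -0.0003
grip_force: 1.8
```

Run:
```python
from h import *
a,_=snap('scene','s5.png');b,_=snap('side','d5.png')
o=env.get_obs();print({k:np.round(o[k],4) for k in('t','ee_pos','contact_force','orientation')})
f=lambda i:cv2.resize(i[:,:,::-1],(400,400),interpolation=3)
cv2.imwrite('pics/c5.png',np.hstack([f(a[180:280,210:310]),f(b[150:250,300:400])]))
d=o['ee_pos']-np.array([.518,-.1545,0]); M=R.from_quat(o['orientation']).as_matrix(); print(M.T@d)
```

```text
{'t': np.float64(5.55), 'ee_pos': array([ 0.4918, -0.1186,  0.0875]), 'contact_force': array([-3.6306,  0.7697,  2.4547]), 'orientation': array([-9.490e-02,  9.955e-01,  2.000e-04, -7.000e-04])}
[ 0.01911145  0.04022415 -0.08745395]
```

View pics/c5.png

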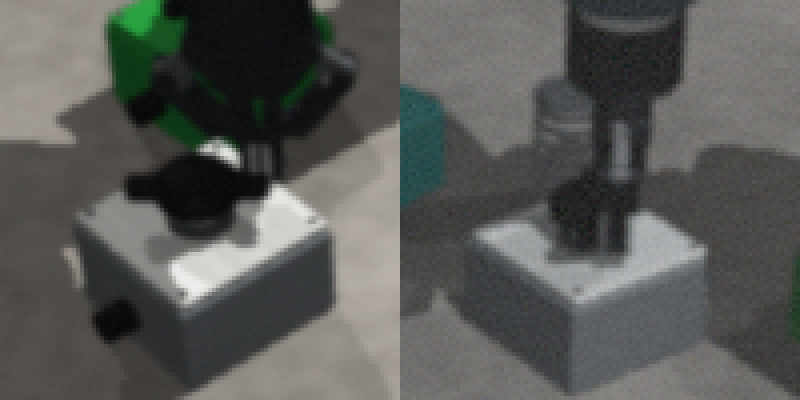

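The skirt below the head shows again, so it has sprung up with the head turned about 0.6 rad. Back off and go up.

{"api": "move_arm", "payload": {"series": [[[0.06,0,0,0,0,0,0],[0.12,0.02,0,0,0,0,0],[0.12,0.02,-0.1,0,0,0,0],[0.12,0.02,-0.25,0,0,0,0],[0.12,0.02,-0.4,0,0,0,0]]]}}

```text
t: 5.97
ee_pos: [0.4613, -0.1197, 0.1885]
orientation: [-0.095, 0.996, -0.0, -0.0]
contact_force: [1.8, 1.1, 0.8]
width: 0.0004
grip_force: 0.0
```

{"api": "move_arm", "payload": {"series": [[[0.1,0.2,-0.2,0,0,0,0],[0.1,0.2,-0.2,0,0,0,0],[0.1,0.2,-0.2,0,0,0,0],[0.1,0.2,-0.2,0,0,0,0],[0.1,0.2,-0.2,0,0,0,0]]]}}

```text
t: 6.38
ee_pos: [0.4282, -0.075, 0.2373]
orientation: [-0.094, 0.996, 0.0, 0.0]
contact_force: [-1.6, -0.9, -0.2]
width: 0.0002
grip_force: 0.0
```

Run:
```python
from h import *
a,_=snap('scene','s6.png');b,_=snap('side','d6.png')
o=env.get_obs();print({k:np.round(o[k],4) for k in('t','ee_pos','contact_force','qvel')})
f=lambda i:cv2.resize(i[:,:,::-1],(400,400),interpolation=3)
cv2.imwrite('pics/c6.png',np.hstack([f(a[180:280,210:310]),f(b[150:250,300:400])]))
```

```text
{'t': np.float64(6.4833), 'ee_pos': array([ 0.4279, -0.0754,  0.2364]), 'contact_force': array([-0.8498,  0.2042, -1.0449]), 'qvel': array([-0.0055,  0.008 , -0.0009,  0.0023, -0.0016, -0.0044])}
```

View pics/c6.png

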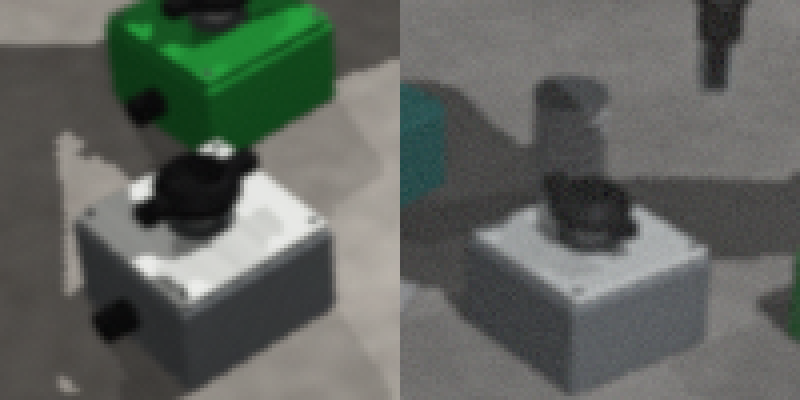

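The mushroom is up again with its wings back at the rest angle, as in the first picture, and the arm is clear.

```bash
python3 -c "
from h import *
print(env.finish_job())"
```

```text
the job is handed in; nothing more can be done
None
```

The stop button was pressed until it latched and held down by itself, then released by turning one wing clockwise; it is back up at rest, the arm is clear, and the job is handed in (no verdict came back).

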